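# Load the steriliser and hold its lamp key

## Robot

A 7-joint arm with a two-finger parallel gripper is mounted at the origin on the work surface. World frame = base frame: x ahead of the robot, y to its left, z up, the work surface at z = 0. Lengths are in m, angles in rad, forces in N, time in s.
With the tool pointing down it reaches from about 0.35 to 0.9 m from the base axis. Payload 19.9 kg.
Tool frame: the origin (TCP) lies on the centre line of the jaws, within the pads' length; the fingertips stand 25 mm ahead of it and the grasp point (between the pads) lies 6 mm ahead of it; z points along the fingers, y is the line along which they close (so a half turn about z gives the same grasp; the last joint's range is limited). The gripper opens to 94 mm and grips with 3 to 60 N. Pads are 16 mm wide; open, the fingers measure 119 mm over their backs; the gripper's body (75 mm by 177 mm) begins 78 mm behind the grasp point.
Start: joints at [1.179, 0.417, -0.01, 1.614, 0.005, 1.111, -0.053], TCP at [0.214, -0.587, 0.23] pointing down, gripper open.
Joint ranges: [-2.81, 2.81], [-0.39, 2.02], [-1.27, 1.25], [0.06, 2.57], [-1.19, 4.33], [0.19, 2], [-2.82, 2.82]. Speed limits (rad/s): [1.89, 1.89, 2.39, 2.39, 3.01, 3.01, 3.01].

## Interface

Orientations are given as [roll, pitch, yaw] about the fixed x, y, z axes, in that order (R = Rz(yaw) Ry(pitch) Rx(roll)).
In Python, from rig import ctrl gives the robot as it stands. The module is installed in compiled form; this text tells all that it offers.
- The arm moves only by the shell command python3 -m crank 'ROWS'. ROWS is JSON, a list that holds one entry, the list of rows, each a list of 7 numbers: the turn, a rotation vector about the tool's x, y, z in degrees, then the shift along the tool's x, y, z in m, then the finger opening in m, from 0 to 0.094. In form: [[[ax, ay, az, dx, dy, dz, jaw], ...]]. A call has 1 to 8 rows; each row shifts and turns the commanded pose from where the row before left it, along the tool's axes as they then stand; what a row does not reach is not made up. A row lasts 1/12 s, in which the tool goes at most 41.7 mm and 7.16 degrees, less where a joint would pass 70% of its speed; a pose out of reach is approached as far as the arm can. A call is refused whole if a number of a shift passes 0.0417 or a number of a turn 7.16, either way. A call with a gripper value outside its range is refused whole. The fingers move at their own pace and stop on an object; the grip force is fixed at half the most. Time passes only in rows, so rows that do not move let the fingers close. It gives the time, the measured TCP pose, the force, the opening and the grip force at its end, in the units of the state.
- ctrl.get_obs(): the state, without advancing time (a new reading comes with each control period).
- ctrl.camera(name): name is "scene" or "side" or "wrist"; returns the picture (420x560x3 uint8, red, green, blue); there is no depth.
- ctrl.camera_model(name): a dict with "camera_matrix" (3x3 intrinsics, pixels), "R" (3x3) and "t" (3): a world point X has camera coordinates R X + t; the wrist camera has in their place "hand_eye" (4x4, takes a point from camera to tool coordinates, whose origin is the TCP and whose axes are the flange's). Camera axes: x right, y down, z forward; pixel columns grow to the right and rows downward; lengths in m; the calibration is good to about 2 mm. A picture is of the moment at which its call begins: read the wrist's pose just before it. camera_model takes no time and is no camera call.
- ctrl.hand_in(): hands the job in; it is judged then, once.
Trained networks look in the newest picture that a camera, given by its name, has taken for a name from the list of things; names that differ only in an ending like _2 or _b are one class to them, and where a whole thing is asked for, a point or a joint stands for the part that bears it (a point fixed in the world has none). Each returns a list of dicts, best first, with "confidence" (0 to 1); they miss things now and then, are a little off and sometimes report something else, mostly with a low value. They report only what shows in the picture. A call takes as long as a camera call. They do not tell look-alikes from the thing itself.
- ctrl.recognise(camera, thing): "bbox" ([centre column, centre row, width, height] in pixels, round what is visible of it).
- ctrl.regions_of(camera, thing): "region" (420x560 bool, what is visible of it) and "bbox" ([centre column, centre row, width, height] in pixels, round what is visible of it).
- ctrl.landmark_of(camera, thing): "at" ([column, row] in pixels: a listed point, or the origin of a listed thing).
The state is a dict: "clock": time; "joint_positions": joint angles; "qd": joint speeds; "effort": joint torques, N m; "tool_pos": TCP position; "tool_rot": TCP orientation; "force": force on the tool from outside, world axes, zero at the start; "torque": the same for the moment, N m; "width": finger opening in m; "grip_force": force on a finger pad.
Only numpy, scipy, OpenCV 4.12 (cv2) and the standard library are available. Lean on these libraries where they do the work, as an engineer would, in place of code of your own. Each camera call takes 0.05 s, during which the arm holds its last target. There are 200 camera calls.

## Task

Slide the grey brush-head tray, nose first and flat on the counter, under the hood of the white steriliser until it is fully home against the back stop. Then press the steriliser's spring-loaded key down with the fingers until its top is flush with the two cheeks beside it, and finish while still holding it there: the lamp burns only with the key flush, neither higher nor at the bottom. Leave the other toiletries where they are.

Things in the scene. Friction and masses are not known exactly. Their poses are not given: they have to be found in the camera images.
- steriliser: white countertop UV steriliser, fixed. Origin: counter level, centre line of its tray channel, below the hood's front edge. +x runs into the channel, away from the robot, +y to the key console, z up. mm in this frame: hood x 0 to 80, y -50 to 50, underside 36, top 72 high; key console x 0 to 100, y 74 to 166, 45 high; bridge between, 30 high
- channel_mouth (a point): counter-level centre of the open front of the channel (steriliser x -52). Channel 68 wide, its floor the bare counter; two rails 18 high and 12 thick (steriliser y 34 to 46 on each side) lead from here to the hood 52 farther in
- back_stop (a point): counter-level centre of the solid stop under the hood that ends the channel (steriliser x 58, 110 from the mouth). A tray fully home has its nose on this and its tab end flush with the rails' front ends
- tray: loose shallow grey plastic tray, about 150 g, with two white brush heads fixed in it: 110 long (x -55 to 55), 60 wide, 24 high, flat on the counter. Origin: centre of the underside. +x points to its nose (last 14 only 46 wide), which enters first. Fully home its origin is at steriliser x 3, y 0
- tray_tab (a point): grip point on the upright tab at the tray's rear, 47 above the underside, at tray x -43, y 0. The tab is 24 along tray x, 12 thick along tray y, from 24 to 62 high. It does not fit under the hood; with the tray home it stands 40 in front of the hood
- key (a joint): how far the spring-loaded key is pressed down, in m: 0 is up (top 12 mm proud of the cheeks), 0.012 flush with the cheek tops, 0.020 the bottom stop. The spring takes about 3 N to start, 10.5 N at flush, 15 N at the bottom, and returns the key when let go
- key_top (a point): centre of the top face of the key, an aluminium block 40 (steriliser x) by 44 (steriliser y) at steriliser x 45, y 120 that moves straight down; 67 above the counter when up, 55 when flush
- cheeks (a point): fixed point midway between the two white upright cheeks, level with their tops, 55 above the counter (steriliser x 45, y 120): where key_top must be held. Each cheek is 52 long, 8 thick, 4 mm from the key on its +y and -y sides
- cream_jar: round white cream jar, 60 wide, 52 high; bystander, loose; origin at the centre of its underside
- tumbler: white ceramic tumbler, 72 wide, 90 high, empty; bystander, loose; origin at the centre of its underside
- soap_dish: white soap dish with a bar of soap, 100 x 70 x 32 high, no upright tab; bystander, loose; origin at the centre of its underside
- paste_carton: pale toothpaste carton lying flat, 40 x 170 x 38 high (170 along its y); bystander, loose; origin at the centre of its underside
- lotion: amber bottle, 56 wide, 150 high; bystander, loose; origin at the centre of its underside
- hairbrush: black paddle hairbrush lying bristles down, 205 long along its x, 60 wide, 34 high; bystander, loose; origin underneath, near its middle
- paper_roll: paper roll standing on end, 104 wide, 100 high; bystander, loose; origin at the centre of its underside
Things that resemble listed ones, but are neither listed nor needed, are in the scene too. What is shaped like the tray but red is not meant.

How it is judged:
On the way, in this order (a step that is already met when the one before it is completed fails the run):
1. the tray is fully home in the channel, flat on the counter (x of tray in the frame of steriliser between -0.004 and 0.01 m and y of tray in the frame of steriliser between -0.008 and 0.008 m and height (world z) of tray below 0.006 m and angle between the x axis of tray and the x axis of steriliser, either way round below 0.14 rad and angle between tray's own z axis and vertical below 0.1 rad), for 0.2 s.
2. the fingers hold the key flush with the cheeks while the tray stays home (all of step 1 and value of joint key between 0.008 and 0.016 m and contact force between key and the fingers above 5 N), for 0.3 s.
At the end, for the whole second after the job is handed in: The tray lies flat in the channel, nose within 7 mm of the back stop and at rest, and the fingers are still pressing the key (more than 5 N), its top flush with the cheeks within 4 mm (joint 0.008 to 0.016) and still (all of step 2 and linear speed of tray below 0.02 m/s and velocity of joint key between -0.02 and 0.02 m/s and contact force between key and tray below 0.5 N); the arm keeps its last pose, push and grip.
It fails at once if a bystander is moved more than 30 mm (distance of any of cream_jar, tumbler, soap_dish, paste_carton, lotion, hairbrush, paper_roll from where it was at the start of the episode above 0.03 m).
It also fails if it takes over 54 s, if anything falls off the work surface, if the arm or the gripper's body presses on something with over 40 N, if the wrist force passes 120 N, or if a joint passes its speed limit or range.

## Working session

There is one attempt and no reset: what is moved stays moved. The work goes in short steps, Python scripts to look and compute and a shell command to move; the robot and the scene stay as the last step left them, time stands still between calls to the robot, and variables do not carry over. Pictures are saved under pics/ and viewed, at most 10 in all, crops included, and the job is handed in when it is done.

```bash
mkdir -p pics; cat > h.py <<'E'
import numpy as np, cv2
from rig import ctrl
from scipy.spatial.transform import Rotation as Ro
def cam(n):
    m=ctrl.camera_model(n); K=np.array(m["camera_matrix"])
    if "R" in m: return K,np.array(m["R"]),np.array(m["t"])
    o=ctrl.get_obs(); T=np.eye(4); T[:3,:3]=Ro.from_euler('xyz',o["tool_rot"]).as_matrix(); T[:3,3]=o["tool_pos"]
    C=np.linalg.inv(T@np.array(m["hand_eye"])); return K,C[:3,:3],C[:3,3]
def ray(M,px,z):
    K,R,t=M; d=R.T@np.linalg.solve(K,[px[0],px[1],1]); c=-R.T@t
    return c+d*(z-c[2])/d[2]
def proj(M,X):
    K,R,t=M; p=K@(R@np.array(X,float)+t); return p[:2]/p[2]
def shot(n,f=None):
    M=cam(n); im=ctrl.camera(n)
    if f: cv2.imwrite(f"pics/{f}.png",im[:,:,::-1])
    return M,im
E
python3 - <<'E'
from h import *
print({k:(np.round(v,3).tolist() if not np.isscalar(v) else v) for k,v in ctrl.get_obs().items()})
ims=[]
for n in ("scene","side"):
    M,im=shot(n,n+"0")
    print(n,"campos",np.round(-M[1].T@M[2],2))
    for th,z in (("channel_mouth",0),("back_stop",0),("tray",0),("tray_tab",.047),("key_top",.067),("cheeks",.055),("cream_jar",0),("tumbler",0),("soap_dish",0),("paste_carton",0),("lotion",0),("hairbrush",0),("paper_roll",0),("steriliser",0)):
        for d in ctrl.landmark_of(n,th)[:3]:
            print(th,round(d["confidence"],2),np.round(d["at"]),np.round(ray(M,d["at"],z),3))
E
```

```text
{'clock': 0.0, 'joint_positions': [1.179, 0.418, -0.01, 1.614, 0.005, 1.111, -0.053], 'qd': [0.002, 0.002, 0.0, 0.001, 0.001, -0.002, -0.0], 'effort': [-0.001, -85.125, 0.638, -42.599, -0.049, 0.019, 0.0], 'tool_pos': [0.214, -0.587, 0.23], 'tool_rot': [-3.14, 0.0, 0.35], 'force': [0.587, -0.092, 0.518], 'torque': [-0.016, -0.051, -0.005], 'grip_force': 0.0, 'width': 0.09396731003175865}
scene campos [1.16 0.35 1.03]
channel_mouth 0.96 [219. 224.] [ 0.519 -0.086  0.   ]
channel_mouth 0.71 [268. 317.] [0.72  0.146 0.   ]
channel_mouth 0.33 [368. 280.] [0.532 0.339 0.   ]
back_stop 0.9 [198. 253.] [ 0.626 -0.095  0.   ]
tray 0.92 [376. 188.] [0.227 0.276 0.   ]
tray 0.63 [368. 281.] [0.534 0.339 0.   ]
tray 0.63 [429. 230.] [0.317 0.45  0.   ]
tray_tab 0.91 [392. 176.] [0.208 0.309 0.047]
tray_tab 0.9 [323. 233.] [0.47  0.195 0.047]
tray_tab 0.88 [363. 256.] [0.497 0.31  0.047]
key_top 0.67 [233. 255.] [0.632 0.017 0.067]
cheeks 0.93 [237. 258.] [0.629 0.025 0.055]
cheeks 0.48 [233. 253.] [0.622 0.01  0.055]
cream_jar 0.77 [268. 315.] [0.716 0.145 0.   ]
tumbler 0.92 [362. 347.] [ 0.70
[... 872 characters left out ...]
[371. 293.] [0.189 0.303 0.047]
key_top 0.72 [235. 193.] [0.631 0.019 0.067]
cheeks 0.62 [234. 196.] [0.636 0.023 0.055]
cream_jar 0.55 [190. 232.] [0.741 0.152 0.   ]
tumbler 0.82 [172. 294.] [0.706 0.384 0.   ]
tumbler 0.49 [272. 192.] [ 0.533 -0.086  0.   ]
soap_dish 0.85 [174. 261.] [0.744 0.274 0.   ]
paste_carton 0.63 [310. 276.] [0.352 0.246 0.   ]
paste_carton 0.48 [275. 192.] [ 0.525 -0.088  0.   ]
lotion 0.71 [244. 288.] [ 0.523  0.324 -0.   ]
lotion 0.65 [245. 356.] [0.469 0.516 0.   ]
hairbrush 0.94 [283. 137.] [ 0.562 -0.422  0.   ]
paper_roll 0.67 [277. 192.] [ 0.519 -0.091  0.   ]
paper_roll 0.65 [185. 344.] [0.619 0.517 0.   ]
steriliser 0.6 [259. 190.] [ 0.58  -0.088  0.   ]
```

```bash
sleep 1; ls pics
```

```text
scene0.png
side0.png
```

View pics/scene0.png

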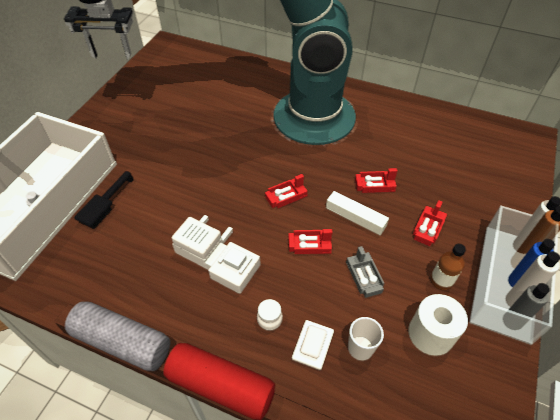

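View pics/side0.png

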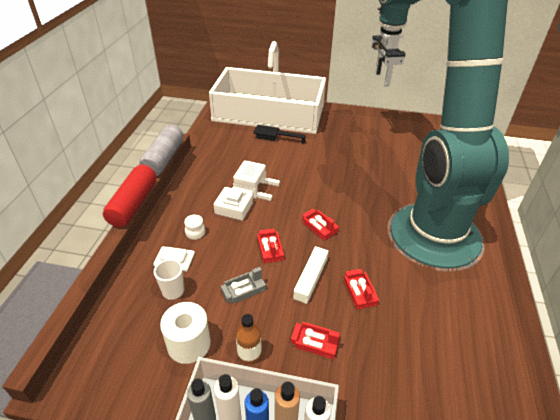

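Grey tray candidates in the scene view are the grey one at (366,273) and the red look-alikes at (286,190), (376,181), (310,241) and (431,222). The grey one is my choice; in the side view it is at (244,286). The steriliser hood is at (197,238), its rails point to the robot at (205,220)/(228,232), and the key is at (236,256).

```bash
python3 - <<'E'
from h import *
a=cv2.imread("pics/scene0.png")
M=cam("scene")
S=(0.571,-0.090,np.radians(-5)); T=(0.534,0.339,np.radians(38))
def pts(P,L): 
    c,s=np.cos(P[2]),np.sin(P[2]); return [proj(M,(P[0]+c*x/1e3-s*y/1e3,P[1]+s*x/1e3+c*y/1e3,z/1e3)) for x,y,z in L]
def crop(x,y,w,h,k,P,Ls):
    b=cv2.resize(a[y:y+h,x:x+w],None,fx=k,fy=k,interpolation=cv2.INTER_CUBIC)
    for L in Ls:
        q=(np.array(pts(P,L))-[x,y]+.5)*k
        cv2.polylines(b,[q.astype(int).reshape(-1,1,2)],True,(0,255,0),1)
    return b
B=lambda x0,x1,y0,y1,z:[(x0,y0,z),(x1,y0,z),(x1,y1,z),(x0,y1,z)]
A=crop(335,240,60,64,6,T,[B(-55,55,-30,30,0),B(-55,55,-30,30,24),B(-55,-31,-6,6,62)])
C=crop(165,205,105,96,4,S,[B(0,80,-50,50,72),B(0,100,74,166,45),B(25,65,98,142,67),B(-52,0,34,46,18),B(-52,0,-46,-34,18)])
cv2.imwrite("pics/crop.png",np.hstack([A,C]))
E
```

```text
(no output)
```

View pics/crop.png

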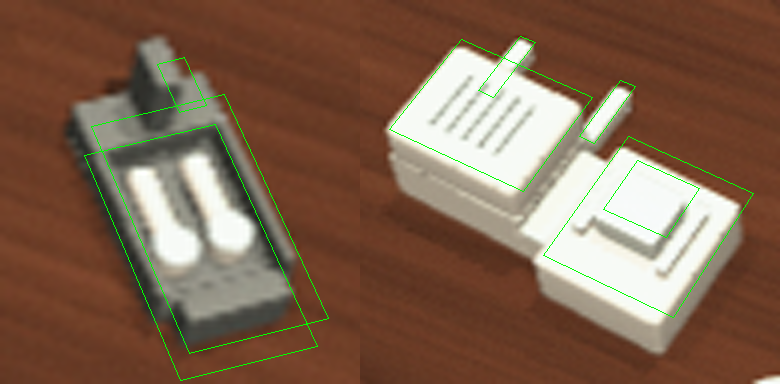

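The crop shows the right tray: grey, with an upright tab at (155,60) in the crop and its nose at (235,310). My steriliser overlay nearly fits, but the tray estimate is about 6 px off. I'll refit both from corner points.

```bash
cat > fit.py <<'E'
from h import *
from scipy.optimize import least_squares
def fit(M,L,px,P0):
    def f(P):
        c,s=np.cos(P[2]),np.sin(P[2])
        return np.concatenate([proj(M,(P[0]+(c*x-s*y)/1e3,P[1]+(s*x+c*y)/1e3,z/1e3))-p for (x,y,z),p in zip(L,px)])
    r=least_squares(f,P0,x_scale=[.01,.01,.1],loss='soft_l1'); return r.x,np.abs(r.fun).round(1).reshape(-1,2).tolist()
E
python3 - <<'E'
from fit import *
M=cam("scene")
px=np.array([(75,108),(207,78),(180,308),(290,280),(155,42)])/6+[334.5,239.5]
P,r=fit(M,[(-55,-30,24),(-55,30,24),(55,-23,24),(55,23,24),(-43,0,62)],px,[.52,.33,.66]);print(P,np.degrees(P[2]),r)
px=(np.array([(460,45),(390,128),(523,188),(588,103),(740,210),(665,312),(540,255)])-[360,0])/4+[164.5,204.5]
S,r=fit(M,[(0,-50,72),(80,-50,72),(80,50,72),(0,50,72),(0,166,45),(100,166,45),(100,74,45)],px,[.571,-.09,-.09]);print(S,np.degrees(S[2]),r)
c,s=np.cos(P[2]),np.sin(P[2]);print("tab",P[0]-.043*c,P[1]-.043*s)
m=ctrl.camera_model("wrist");print(np.round(m["hand_eye"],3).tolist())
E
```

```text
[0.5207658  0.32591658 0.65715466] 37.65218861434297 [[0.5, 2.9], [0.5, 2.9], [0.4, 0.4], [0.2, 0.8], [1.0, 1.2]]
[ 0.57191295 -0.09069992 -0.10631983] -6.091677409639822 [[0.2, 1.5], [0.9, 0.1], [1.1, 1.2], [0.5, 0.8], [2.4, 3.1], [0.3, 2.3], [0.5, 0.5]]
tab 0.4867212601147742 0.2996493122030536
[[-0.0, -0.957, -0.288, 0.084], [1.0, -0.0, 0.001, -0.001], [-0.001, -0.288, 0.957, -0.154], [0.0, 0.0, 0.0, 1.0]]
```

```bash
python3 -m crank '[[[0,0,0,0.0233,-0.0308,0,0.094],[0,0,0,0.0233,-0.0308,0,0.094],[0,0,0,0.0233,-0.0308,0,0.094],[0,0,0,0.0233,-0.0308,0,0.094],[0,0,0,0.0233,-0.0308,0,0.094],[0,0,0,0.0233,-0.0308,0,0.094],[0,0,0,0.0233,-0.0308,0,0.094],[0,0,0,0.0233,-0.0308,0,0.094]]]'
python3 -m crank '[[[0,0,0,0.0233,-0.0308,0,0.094],[0,0,0,0.0233,-0.0308,0,0.094],[0,0,0,0.0233,-0.0308,0,0.094],[0,0,0,0.0233,-0.0308,0,0.094],[0,0,0,0.0233,-0.0308,0,0.094],[0,0,0,0.0233,-0.0308,0,0.094],[0,0,0,0.0233,-0.0308,0,0.094],[0,0,0,0.0233,-0.0308,0,0.094]]]'
```

```text
clock: 2.17
tool_pos: [0.305, -0.29, 0.2306]
tool_rot: [3.141, 0.0, 0.35]
force: [2.0, 0.2, 0.9]
width: 0.0939
grip_force: 0.0
clock: 2.83
tool_pos: [0.3957, 0.0055, 0.2308]
tool_rot: [3.141, -0.001, 0.35]
force: [1.4, -0.8, 0.0]
width: 0.0935
grip_force: 0.0
```

```bash
python3 -m crank '[[[0,0,0,0.0233,-0.0308,0,0.094],[0,0,0,0.0233,-0.0308,0,0.094],[0,0,0,0.0233,-0.0308,0,0.094],[0,0,0,0.0233,-0.0308,0,0.094],[0,0,0,0.0233,-0.0308,0,0.094],[0,0,0,0.0233,-0.0308,0,0.094],[0,0,0,0.0233,-0.0308,0,0.094]]]'
python3 -m crank '[[[0,0,-5.9,0,0,0,0.094],[0,0,-5.9,0,0,0,0.094],[0,0,-5.8,0,0,0,0.094],[0,0,0,0,0,0,0.094],[0,0,0,0,0,0,0.094]]]'
python3 - <<'E'
from h import *
o=ctrl.get_obs();print(o["tool_pos"],o["tool_rot"])
M,im=shot("wrist","w1")
for th,z in (("tray",0),("tray_tab",.047)):
    for d in ctrl.landmark_of("wrist",th)[:3]: print(th,round(d["confidence"],2),np.round(d["at"]),np.round(ray(M,d["at"],z),3))
E
```

```text
clock: 3.42
tool_pos: [0.4753, 0.2638, 0.2304]
tool_rot: [3.141, -0.0, 0.349]
force: [-0.4, -0.9, 0.1]
width: 0.0938
grip_force: 0.0
clock: 3.83
tool_pos: [0.4749, 0.2618, 0.2304]
tool_rot: [-3.141, 0.0, 0.653]
force: [-0.4, -0.2, 0.4]
width: 0.0939
grip_force: 0.0
[0.47492352 0.26184333 0.23041104] [-3.14137153e+00  1.03563896e-04  6.53481935e-01]
tray 0.97 [ 72. 199.] [0.31  0.444 0.   ]
tray 0.93 [363. 350.] [0.358 0.04  0.   ]
tray 0.88 [263. 108.] [0.526 0.329 0.   ]
tray_tab 0.85 [264. 151.] [0.495 0.303 0.047]
tray_tab 0.79 [ 26. 239.] [0.27  0.446 0.047]
tray_tab 0.71 [334. 387.] [0.319 0.067 0.047]
```

View pics/w1.png

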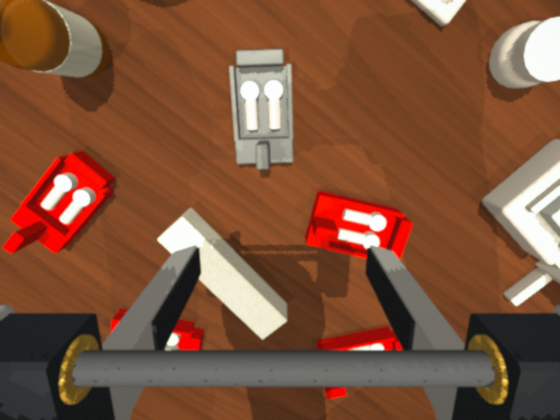

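The wrist view shows the grey tray at (262,108) with its tab at (264,155). It is nearly aligned with the tool, with red look-alikes around it.

```bash
python3 - <<'E'
from fit import *
M=cam("wrist")
L=[(-55,30,24),(-55,-30,24),(41,30,24),(41,-30,24)]
P,r=fit(M,L,[(236,164),(293,162),(230,66),(292,64)],[.52,.33,.66]);print(P,np.degrees(P[2]),r)
c,s=np.cos(P[2]),np.sin(P[2])
g=np.array([P[0]-.043*c,P[1]-.043*s,.047]);print("tab",g)
for x in (-55,-31):
  for z in (24,62): print(x,z,proj(M,(P[0]+x/1e3*c,P[1]+x/1e3*s,z/1e3)).round())
o=ctrl.get_obs();R=Ro.from_euler('xyz',o["tool_rot"]);print("tool shift to TCP(z .053)",R.inv().apply(g+[0,0,.006]-o["tool_pos"]),"turn",np.degrees(o["tool_rot"][2]-P[2]))
E
```

```text
[0.52537912 0.32789065 0.67699065] 38.78870715235823 [[0.1, 0.0], [0.3, 0.7], [0.1, 0.5], [0.2, 0.1]]
tab [0.49186227 0.30095329 0.047     ]
-55 24 [265. 163.]
-55 62 [263. 170.]
-31 24 [264. 140.]
-31 62 [262. 144.]
tool shift to TCP(z .053) [ 0.03722786 -0.0207964   0.17754241] turn -1.3235930917083012
```

```bash
python3 -m crank '[[[0,0,-1.3,0.0186,-0.0104,0,0.05],[0,0,0,0.0186,-0.0104,0,0.05],[0,0,0,0,0,0.035,0.05],[0,0,0,0,0,0.035,0.05],[0,0,0,0,0,0.035,0.05],[0,0,0,0,0,0.035,0.05],[0,0,0,0,0,0.0200,0.05],[0,0,0,0,0,0.0170,0.05]]]'
python3 -m crank '[[[0,0,0,0,0,0,0],[0,0,0,0,0,0,0],[0,0,0,0,0,0,0],[0,0,0,0,0,0,0],[0,0,0,0,0,0,0],[0,0,0,0,0,0,0]]]'
```

```text
clock: 4.65
tool_pos: [0.4905, 0.3009, 0.0513]
tool_rot: [-3.141, 0.002, 0.678]
force: [1.0, -0.1, 0.4]
width: 0.0501
grip_force: 0.0
clock: 5.15
tool_pos: [0.4915, 0.3014, 0.0541]
tool_rot: [3.141, -0.001, 0.679]
force: [0.6, -0.7, 1.6]
width: 0.0133
grip_force: 0.4
```

```bash
python3 -m crank '[[[0,0,0,0,0,0,0],[0,0,0,0,0,0,0],[0,0,0,0,0,-0.015,0],[0,0,0,0,0,-0.03,0],[0,0,0,0,0,-0.035,0],[0,0,0,0,0,-0.02,0]]]'
python3 -m crank '[[[0,0,0,-0.0283,0.0207,0,0],[0,0,0,-0.0283,0.0207,0,0],[0,0,0,-0.0283,0.0207,0,0],[0,0,0,-0.0283,0.0207,0,0],[0,0,0,-0.0283,0.0207,0,0],[0,0,0,-0.0283,0.0207,0,0]]]'
```

```text
clock: 5.65
tool_pos: [0.4913, 0.3022, 0.1574]
tool_rot: [-3.142, -0.002, 0.68]
force: [0.8, -0.1, -1.3]
width: 0.012
grip_force: 30.0
clock: 6.15
tool_pos: [0.4363, 0.0967, 0.1542]
tool_rot: [3.141, -0.0, 0.68]
force: [0.8, -0.4, -1.8]
width: 0.0119
grip_force: 30.0
```

```bash
python3 -m crank '[[[0,0,0,-0.0283,0.0207,0,0],[0,0,0,-0.0283,0.0207,0,0],[0,0,0,-0.0283,0.0207,0,0],[0,0,0,-0.0283,0.0207,0,0],[0,0,0,-0.0283,0.0207,0,0]]]'
python3 -m crank '[[[0,0,6.4,0,0,0,0],[0,0,6.4,0,0,0,0],[0,0,6.4,0,0,0,0],[0,0,6.4,0,0,0,0],[0,0,6.4,0,0,0,0],[0,0,6.4,0,0,0,0],[0,0,6.5,0,0,0,0],[0,0,0,0,0,0,0]]]'
python3 - <<'E'
from h import *
o=ctrl.get_obs();print(o["tool_pos"],o["tool_rot"],o["width"],o["grip_force"])
M,im=shot("wrist","w2")
for th,z in (("tray",.09),("channel_mouth",0),("back_stop",0)):
    for d in ctrl.landmark_of("wrist",th)[:3]: print(th,round(d["confidence"],2),np.round(d["at"]),np.round(ray(M,d["at"],z),3))
E
```

```text
clock: 6.57
tool_pos: [0.3914, -0.0727, 0.1543]
tool_rot: [3.141, -0.0, 0.68]
force: [0.6, -0.3, -1.8]
width: 0.0118
grip_force: 30.0
clock: 7.23
tool_pos: [0.3922, -0.0711, 0.1542]
tool_rot: [3.141, -0.001, -0.11]
force: [-0.3, 0.3, -1.5]
width: 0.0118
grip_force: 30.0
[ 0.39220802 -0.07112863  0.15415956] [ 3.14133913e+00 -5.07484177e-04 -1.09551760e-01] 0.011823028136905849 29.992035627365112
tray 0.85 [  2. 122.] [0.484 0.092 0.09 ]
tray 0.81 [169. 248.] [0.39  0.008 0.09 ]
tray 0.76 [283. 174.] [ 0.433 -0.075  0.09 ]
back_stop 0.21 [282. 172.] [ 0.417 -0.073  0.   ]
```

View pics/w2.png

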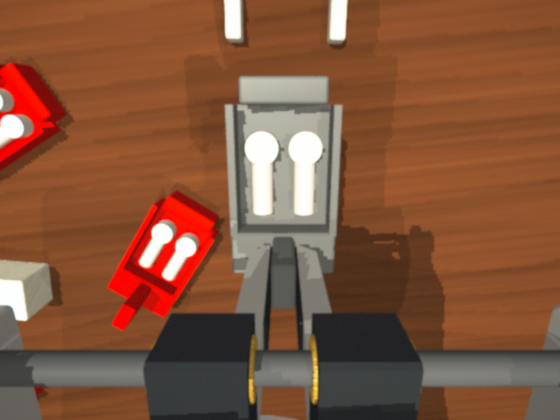

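The view shows the tray held straight, centre column about 284. The rail ends are at (234,38) and (338,40), directly ahead.

```bash
python3 - <<'E'
from fit import *
M=cam("wrist"); o=ctrl.get_obs()
a=ray(M,(234,38),.018);b=ray(M,(338,40),.018);m=(a+b)/2
print(a,b,np.linalg.norm(a-b),"perp yaw",np.degrees(np.arctan2(-(b-a)[0]*-1,-(b-a)[1])) , "mid",m)
R=Ro.from_euler('xyz',o["tool_rot"]); print("mouth in tool",R.inv().apply(m-o["tool_pos"]))
z=o["tool_pos"][2]-.053+.024
for p in ((226,104),(341,104),(234,270),(335,270)): print("tray in tool",R.inv().apply(ray(M,p,z)-o["tool_pos"]).round(4))
# rails direction
for q in ((225,0),(225,38),(348,0),(347,40)): print(R.inv().apply(ray(M,q,.018)-o["tool_pos"]).round(4))
# side fit landmarks
for n in("scene","side"):
  ctrl.camera(n);Mn=cam(n)
  for th,zz in (("channel_mouth",0),("back_stop",0),("cheeks",.055),("key_top",.067)):
    for d in ctrl.landmark_of(n,th)[:1]: print(n,th,round(d["confidence"],2),ray(Mn,d["at"],zz).round(4))
E
```

```text
[ 0.52733942 -0.04669056  0.018     ] [ 0.51801382 -0.12554423  0.018     ] 0.07940319765976986 perp yaw -6.744733194361012 mid [ 0.52267662 -0.08611739  0.018     ]
mouth in tool [0.13130218 0.00172733 0.13576535]
tray in tool [ 0.0835 -0.0297  0.029 ]
tray in tool [0.0835 0.0287 0.029 ]
tray in tool [-0.0093 -0.0294  0.029 ]
tray in tool [-0.0093  0.0296  0.029 ]
[ 0.1576 -0.0436  0.1358]
[ 0.132  -0.0448  0.1358]
[0.1576 0.0476 0.1358]
[0.1306 0.0483 0.1358]
scene channel_mouth 0.72 [ 0.5272 -0.0855  0.    ]
scene back_stop 0.66 [ 0.624  -0.1031  0.    ]
scene cheeks 0.93 [0.6298 0.0195 0.055 ]
scene key_top 0.88 [0.6354 0.0183 0.067 ]
side channel_mouth 0.9 [ 0.5264 -0.091   0.    ]
side cheeks 0.7 [0.6337 0.0245 0.055 ]
side key_top 0.66 [0.6291 0.0153 0.067 ]
```

```bash
python3 -m crank '[[[0,0,0.3,0,0.0018,0.03,0],[0,0,0,0,0,0.03,0],[0,0,0,0,0,0.025,0],[0,0,0,0,0,0.01,0],[0,0,0,0,0,0.003,0],[0,0,0,0,0,0.002,0],[0,0,0,0,0,0,0]]]'
python3 - <<'E'
from h import *
o=ctrl.get_obs();print(o["tool_pos"],o["force"])
shot("wrist","w3")
E
```

```text
clock: 8.52
tool_pos: [0.3925, -0.0731, 0.0544]
tool_rot: [3.141, -0.001, -0.109]
force: [0.2, -0.1, -1.5]
width: 0.0119
grip_force: 30.0
[ 0.3924749  -0.0730873   0.05435509] [ 0.20368242 -0.10349128 -1.46228598]
```

View pics/w3.png

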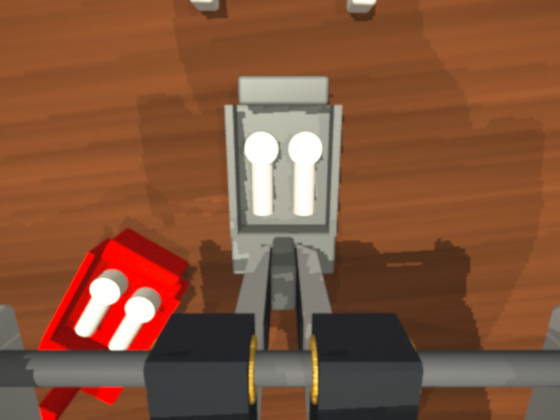

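Aligned: the rails are at columns 205 and 362 (centre 283.5), and the tray centre is at column 283.5. Sliding it in.

```bash
python3 -m crank '[[[0,0,0,0.015,0,0.001,0],[0,0,0,0.015,0,0,0],[0,0,0,0.015,0,0,0],[0,0,0,0.01,0,0,0],[0,0,0,0.01,0,0,0]]]'
python3 -m crank '[[[0,0,0,0.012,0,0,0],[0,0,0,0.012,0,0,0],[0,0,0,0.012,0,0,0],[0,0,0,0.012,0,0,0],[0,0,0,0.012,0,0,0],[0,0,0,0.007,0,0,0],[0,0,0,0,0,0,0]]]'
```

```text
clock: 8.98
tool_pos: [0.4571, -0.0805, 0.0535]
tool_rot: [3.141, 0.0, -0.109]
force: [-18.1, 2.0, 31.7]
width: 0.0117
grip_force: 30.0
clock: 9.57
tool_pos: [0.5249, -0.0878, 0.0535]
tool_rot: [-3.141, -0.002, -0.109]
force: [2.5, -0.2, 1.8]
width: 0.012
grip_force: 30.0
```

```bash
python3 -m crank '[[[0,0,0,0.003,0,0,0],[0,0,0,0.003,0,0,0],[0,0,0,0.002,0,0,0],[0,0,0,0,0,0,0]]]'
python3 - <<'E'
from h import *
o=ctrl.get_obs();print(o["tool_pos"],o["force"])
shot("wrist","w4")
E
```

```text
clock: 9.9
tool_pos: [0.5314, -0.0885, 0.0535]
tool_rot: [3.141, -0.0, -0.109]
force: [-3.9, 0.3, 9.6]
width: 0.0117
grip_force: 30.0
[ 0.53141368 -0.08849277  0.05345505] [-3.88778435  0.27916166  9.60001114]
```

View pics/w4.png

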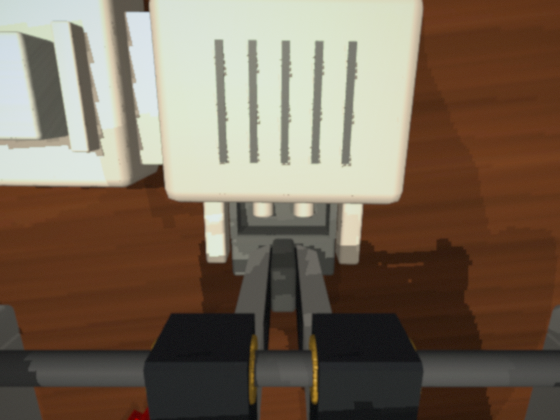

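The tray sits between the rails and under the hood. Its rear edge (row 271) is still a little in front of the rail ends (row 262).

```bash
python3 -m crank '[[[0,0,0,0.002,0,0,0],[0,0,0,0.002,0,0,0],[0,0,0,0,0,0,0]]]'
python3 -m crank '[[[0,0,0,0.001,0,0,0],[0,0,0,0.001,0,0,0],[0,0,0,0,0,0,0]]]'
```

```text
clock: 10.2
tool_pos: [0.5353, -0.089, 0.0535]
tool_rot: [3.141, -0.0, -0.109]
force: [-4.3, -0.1, 9.0]
width: 0.0119
grip_force: 30.0
clock: 10.45
tool_pos: [0.5361, -0.089, 0.0534]
tool_rot: [3.141, 0.002, -0.109]
force: [-12.7, 0.9, 19.4]
width: 0.0118
grip_force: 30.0
```

```bash
python3 -m crank '[[[0,0,0,0.001,0,0,0],[0,0,0,0,0,0,0]]]'
python3 -m crank '[[[0,0,0,0,0,0,0.04],[0,0,0,0,0,0,0.04],[0,0,0,0,0,0,0.04],[0,0,0,0,0,-0.01,0.04],[0,0,0,0,0,-0.03,0.04],[0,0,0,0,0,-0.04,0.04],[0,0,0,0,0,-0.04,0.04]]]'
```

```text
clock: 10.62
tool_pos: [0.5365, -0.0891, 0.0533]
tool_rot: [3.141, 0.003, -0.109]
force: [-18.5, 1.7, 23.7]
width: 0.0121
grip_force: 30.0
clock: 11.2
tool_pos: [0.5376, -0.0887, 0.1743]
tool_rot: [-3.141, 0.001, -0.109]
force: [0.2, 0.3, 0.4]
width: 0.0401
grip_force: 0.0
```

```bash
python3 - <<'E'
from h import *
shot("wrist","w5")
o=ctrl.get_obs();print(o["tool_pos"])
M=cam("wrist")
for th,z in (("tray",0),("key_top",.067),("cheeks",.055)):
    for d in ctrl.landmark_of("wrist",th)[:2]: print(th,round(d["confidence"],2),np.round(d["at"]),np.round(ray(M,d["at"],z),3))
E
```

```text
[ 0.54088829 -0.08874435  0.18201726]
tray 0.78 [ 46. 264.] [0.492 0.171 0.   ]
key_top 0.95 [118. 108.] [0.636 0.026 0.067]
cheeks 0.79 [126. 102.] [0.64  0.024 0.055]
```

View pics/w5.png

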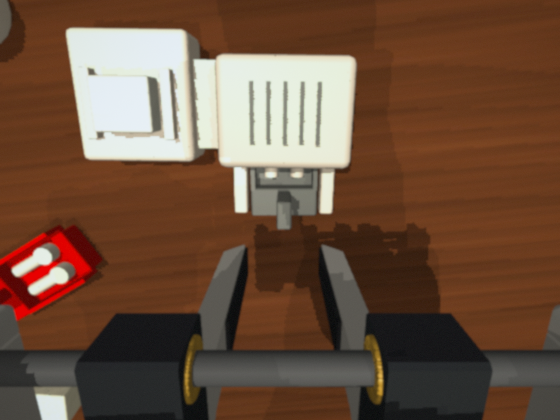

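The tray is home: its rear edge (row 214) is level with the rail ends (row 213). The key top is centred near (120,105), so I move above it with closed fingers.

```bash
python3 -m crank '[[[0,0,0,0.02,-0.0306,0,0],[0,0,0,0.02,-0.0306,0,0],[0,0,0,0.02,-0.0306,0,0],[0,0,0,0.02,-0.0306,0,0],[0,0,0,0,0,0.03,0],[0,0,0,0,0,0.03,0],[0,0,0,0,0,0.022,0],[0,0,0,0,0,0,0]]]'
python3 -m crank '[[[0,0,0,0,0,0.003,0],[0,0,0,0,0,0.002,0],[0,0,0,0,0,0.002,0],[0,0,0,0,0,0,0]]]'
```

```text
clock: 12.07
tool_pos: [0.6288, 0.0242, 0.0858]
tool_rot: [-3.142, 0.006, -0.108]
force: [-5.8, 0.8, 8.4]
width: 0.0006
grip_force: 3.4
clock: 12.4
tool_pos: [0.6305, 0.0241, 0.0844]
tool_rot: [-3.142, 0.001, -0.109]
force: [-6.4, 1.4, 7.4]
width: 0.0003
grip_force: 4.0
```

```bash
python3 -m crank '[[[0,0,0,-0.0005,0,0.002,0],[0,0,0,0,0,0,0],[0,0,0,0,0,0,0],[0,0,0,0,0,0,0]]]'
```

```text
clock: 12.73
tool_pos: [0.6304, 0.0241, 0.083]
tool_rot: [-3.141, 0.0, -0.109]
force: [-4.0, 0.5, 9.2]
width: 0.0004
grip_force: 4.4
```

```bash
python3 -m crank '[[[0,0,0,-0.0003,0,0.003,0],[0,0,0,0,0,0,0],[0,0,0,0,0,0,0],[0,0,0,0,0,0,0],[0,0,0,0,0,0,0],[0,0,0,0,0,0,0]]]'
python3 - <<'E'
from h import *
o=ctrl.get_obs();print(o["tool_pos"],o["force"])
for n in("scene","side"):
    shot(n,n+"6")
a=cv2.imread("pics/scene6.png")[195:300,165:270];b=cv2.imread("pics/side6.png")[150:230,205:285]
cv2.imwrite("pics/end.png",np.hstack([cv2.resize(a,(390,390),interpolation=2),cv2.resize(b,(390,390),interpolation=2)]))
E
```

```text
clock: 13.23
tool_pos: [0.6304, 0.0241, 0.0803]
tool_rot: [-3.141, -0.001, -0.109]
force: [-3.7, 0.7, 10.6]
width: 0.0004
grip_force: 5.2
[0.63044092 0.02409992 0.08026085] [-3.67441864  0.70687148 10.63061819]
```

View pics/end.png

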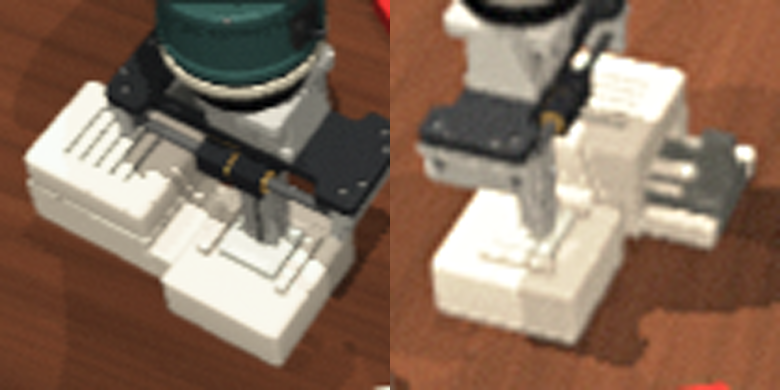

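The fingers are on the key, level with the cheeks (scene crop 255,245). Force is 10.6 N and TCP height 0.080, both of which match flush, and the tray end is level with the rail ends.

```bash
python3 -c "
from rig import ctrl
print(ctrl.hand_in())"
```

```text
the job is handed in; nothing more can be done
None
```

I slid the tray home against the back stop and handed the job in with the fingers still holding the key flush (10.6 N, about 13 s used of 54 s); the hand-in returned no verdict.

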